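# Sort walking-aid ferrules by fit on a gauge pin

### The job

Find out which of the three rubber ferrules standing loose on the desk fit: one at a time, slide each, mouth down, onto the gauge pin as far as it will go without forcing, then stand it mouth down in the green tray if it went fully home onto the gauge's base, or in the red tray if it stopped on the step, before trying the next. Leave the two ferrules in the stock box alone, and do not knock over or push about the other things on the desk.

Things in the scene. Friction and masses are not known exactly. Their poses are not given: they have to be found in the camera images.
- ferrule_a: grey rubber ferrule (walking-aid foot), cylinder 38 mm diameter, 55 mm tall, two black bands, closed ribbed top, standing mouth down. Origin: centre of its mouth (underside), z up. Bore 46 mm deep and unseen: 25 mm wide (fits the pin) or 18 mm (passes only the nose), unknown until tried. Five look alike (a to e): three stand on the desk, two in the stock box
- ferrule_b: grey rubber ferrule (walking-aid foot), cylinder 38 mm diameter, 55 mm tall, two black bands, closed ribbed top, standing mouth down. Origin: centre of its mouth (underside), z up. Bore 46 mm deep and unseen: 25 mm wide (fits the pin) or 18 mm (passes only the nose), unknown until tried. Five look alike (a to e): three stand on the desk, two in the stock box
- ferrule_c: grey rubber ferrule (walking-aid foot), cylinder 38 mm diameter, 55 mm tall, two black bands, closed ribbed top, standing mouth down. Origin: centre of its mouth (underside), z up. Bore 46 mm deep and unseen: 25 mm wide (fits the pin) or 18 mm (passes only the nose), unknown until tried. Five look alike (a to e): three stand on the desk, two in the stock box
- ferrule_d: grey rubber ferrule (walking-aid foot), cylinder 38 mm diameter, 55 mm tall, two black bands, closed ribbed top, standing mouth down. Origin: centre of its mouth (underside), z up. Bore 46 mm deep and unseen: 25 mm wide (fits the pin) or 18 mm (passes only the nose), unknown until tried. Five look alike (a to e): three stand on the desk, two in the stock box
- ferrule_e: grey rubber ferrule (walking-aid foot), cylinder 38 mm diameter, 55 mm tall, two black bands, closed ribbed top, standing mouth down. Origin: centre of its mouth (underside), z up. Bore 46 mm deep and unseen: 25 mm wide (fits the pin) or 18 mm (passes only the nose), unknown until tried. Five look alike (a to e): three stand on the desk, two in the stock box
- gauge: fixed gauge: blue round base 76 mm across, 12 mm thick; on it an upright steel pin 21 mm thick from height 12 to 38 mm, then a brass nose 14 mm thick to 49 mm, tapering to 8 mm at its tip at 54 mm. Origin: centre of the base's underside, z up the pin. A ferrule that fits comes home with its mouth on the base (12 mm up); a tight one stops on the step, mouth at 38 mm
- tray_green: green open tray, 170 x 120 mm (x by y) outside, walls 4 mm, rim 30 mm high, floor 4 mm thick. Fixed. Origin: centre of its underside, x along the long side. For ferrules that fit
- tray_red: red open tray, 170 x 120 mm (x by y) outside, walls 4 mm, rim 30 mm high, floor 4 mm thick. Fixed. Origin: centre of its underside, x along the long side. For ferrules that stop on the step
- stock_box: fixed low open cardboard box, 98 x 136 mm (x by y), 35 mm high, parted into two cells whose centres lie 33 mm either side of its middle along y, a stock ferrule in each. Origin: centre of its underside
- water_bottle: clear water bottle with white cap, 64 mm diameter, 200 mm tall, loose. Origin: centre of underside
- red_cap_bottle: blue-labelled bottle with red cap, 70 mm diameter, 150 mm tall, loose. Origin: centre of underside
- mug: white mug, 72 mm diameter, 85 mm tall, handle about 30 mm out at its +y, loose. Origin: centre of underside
- stapler: red and black stapler, 115 x 34 x 45 mm, long along its x, loose. Origin: centre of underside
- tape_roll: yellow tape roll lying flat, 50 mm diameter, 18 mm high, loose. Origin: centre of underside
- pill_box: blue pill box, 100 x 45 x 22 mm, loose. Origin: centre of underside
Mind the look-alikes: they are no part of the job. What is shaped like the gauge but purple is not meant.

How it is judged:
On the way, in this order (a step that is already met when the one before it is completed fails the run):
1. a first ferrule is on the pin as far as it goes (((horizontal distance between ferrule_a and gauge below 0.005 m and z of ferrule_a in the frame of gauge below 0.016 m) or (horizontal distance between ferrule_b and gauge below 0.005 m and z of ferrule_b in the frame of gauge below 0.016 m) or (horizontal distance between ferrule_c and gauge below 0.005 m and z of ferrule_c in the frame of gauge below 0.016 m) or (horizontal distance between ferrule_d and gauge below 0.005 m and z of ferrule_d in the frame of gauge below 0.042 m) or (horizontal distance between ferrule_e and gauge below 0.005 m and z of ferrule_e in the frame of gauge below 0.042 m))), for 0.2 s.
2. a ferrule stands in its right tray (((horizontal distance between ferrule_a and tray_green below 0.075 m and height (world z) of ferrule_a below 0.012 m and angle between ferrule_a's own z axis and vertical below 0.15 rad) or (horizontal distance between ferrule_b and tray_green below 0.075 m and height (world z) of ferrule_b below 0.012 m and angle between ferrule_b's own z axis and vertical below 0.15 rad) or (horizontal distance between ferrule_c and tray_green below 0.075 m and height (world z) of ferrule_c below 0.012 m and angle between ferrule_c's own z axis and vertical below 0.15 rad) or (horizontal distance between ferrule_d and tray_red below 0.075 m and height (world z) of ferrule_d below 0.012 m and angle between ferrule_d's own z axis and vertical below 0.15 rad) or (horizontal distance between ferrule_e and tray_red below 0.075 m and height (world z) of ferrule_e below 0.012 m and angle between ferrule_e's own z axis and vertical below 0.15 rad))), for 0.2 s.
3. with one in its tray, another is on the pin as far as it goes (((horizontal distance between ferrule_a and tray_green below 0.075 m and height (world z) of ferrule_a below 0.012 m and angle between ferrule_a's own z axis and vertical below 0.15 rad) or (horizontal distance between ferrule_b and tray_green below 0.075 m and height (world z) of ferrule_b below 0.012 m and angle between ferrule_b's own z axis and vertical below 0.15 rad) or (horizontal distance between ferrule_c and tray_green below 0.075 m and height (world z) of ferrule_c below 0.012 m and angle between ferrule_c's own z axis and vertical below 0.15 rad) or (horizontal distance between ferrule_d and tray_red below 0.075 m and height (world z) of ferrule_d below 0.012 m and angle between ferrule_d's own z axis and vertical below 0.15 rad) or (horizontal distance between ferrule_e and tray_red below 0.075 m and height (world z) of ferrule_e below 0.012 m and angle between ferrule_e's own z axis and vertical below 0.15 rad)) and ((horizontal distance between ferrule_a and gauge below 0.005 m and z of ferrule_a in the frame of gauge below 0.016 m) or (horizontal distance between ferrule_b and gauge below 0.005 m and z of ferrule_b in the frame of gauge below 0.016 m) or (horizontal distance between ferrule_c and gauge below 0.005 m and z of ferrule_c in the frame of gauge below 0.016 m) or (horizontal distance between ferrule_d and gauge below 0.005 m and z of ferrule_d in the frame of gauge below 0.042 m) or (horizontal distance between ferrule_e and gauge below 0.005 m and z of ferrule_e in the frame of gauge below 0.042 m))), for 0.2 s.
4. with two in their trays and the stock in its box, the third is on the pin as far as it goes (((horizontal distance between ferrule_a and gauge below 0.005 m and z of ferrule_a in the frame of gauge below 0.016 m) or (horizontal distance between ferrule_b and gauge below 0.005 m and z of ferrule_b in the frame of gauge below 0.016 m) or (horizontal distance between ferrule_c and gauge below 0.005 m and z of ferrule_c in the frame of gauge below 0.016 m) or (horizontal distance between ferrule_d and gauge below 0.005 m and z of ferrule_d in the frame of gauge below 0.042 m) or (horizontal distance between ferrule_e and gauge below 0.005 m and z of ferrule_e in the frame of gauge below 0.042 m)) and ((horizontal distance between ferrule_a and gauge below 0.005 m and z of ferrule_a in the frame of gauge below 0.016 m) or (horizontal distance between ferrule_a and tray_green below 0.075 m and height (world z) of ferrule_a below 0.012 m and angle between ferrule_a's own z axis and vertical below 0.15 rad) or (distance of ferrule_a from where it was at the start of the episode below 0.01 m and horizontal distance between ferrule_a and stock_box below 0.06 m)) and ((horizontal distance between ferrule_b and gauge below 0.005 m and z of ferrule_b in the frame of gauge below 0.016 m) or (horizontal distance between ferrule_b and tray_green below 0.075 m and height (world z) of ferrule_b below 0.012 m and angle between ferrule_b's own z axis and vertical below 0.15 rad) or (distance of ferrule_b from where it was at the start of the episode below 0.01 m and horizontal distance between ferrule_b and stock_box below 0.06 m)) and ((horizontal distance between ferrule_c and gauge below 0.005 m and z of ferrule_c in the frame of gauge below 0.016 m) or (horizontal distance between ferrule_c and tray_green below 0.075 m and height (world z) of ferrule_c below 0.012 m and angle between ferrule_c's own z axis and vertical below 0.15 rad) or (distance of ferrule_c from where it was at the start of the episode below 0.01 m and horizontal distance between ferrule_c and stock_box below 0.06 m)) and ((horizontal distance between ferrule_d and gauge below 0.005 m and z of ferrule_d in the frame of gauge below 0.042 m) or (horizontal distance between ferrule_d and tray_red below 0.075 m and height (world z) of ferrule_d below 0.012 m and angle between ferrule_d's own z axis and vertical below 0.15 rad) or (distance of ferrule_d from where it was at the start of the episode below 0.01 m and horizontal distance between ferrule_d and stock_box below 0.06 m)) and ((horizontal distance between ferrule_e and gauge below 0.005 m and z of ferrule_e in the frame of gauge below 0.042 m) or (horizontal distance between ferrule_e and tray_red below 0.075 m and height (world z) of ferrule_e below 0.012 m and angle between ferrule_e's own z axis and vertical below 0.15 rad) or (distance of ferrule_e from where it was at the start of the episode below 0.01 m and horizontal distance between ferrule_e and stock_box below 0.06 m))), for 0.2 s.
At the end, for the whole second after the job is handed in: each ferrule that fits the pin stands mouth down (within 0.15 rad) on the floor of the green tray and each that does not on the floor of the red tray, at rest; the two in the stock box are there still, moved less than 10 mm (((horizontal distance between ferrule_a and tray_green below 0.075 m and height (world z) of ferrule_a below 0.012 m and angle between ferrule_a's own z axis and vertical below 0.15 rad) or (distance of ferrule_a from where it was at the start of the episode below 0.01 m and horizontal distance between ferrule_a and stock_box below 0.06 m)) and ((horizontal distance between ferrule_b and tray_green below 0.075 m and height (world z) of ferrule_b below 0.012 m and angle between ferrule_b's own z axis and vertical below 0.15 rad) or (distance of ferrule_b from where it was at the start of the episode below 0.01 m and horizontal distance between ferrule_b and stock_box below 0.06 m)) and ((horizontal distance between ferrule_c and tray_green below 0.075 m and height (world z) of ferrule_c below 0.012 m and angle between ferrule_c's own z axis and vertical below 0.15 rad) or (distance of ferrule_c from where it was at the start of the episode below 0.01 m and horizontal distance between ferrule_c and stock_box below 0.06 m)) and ((horizontal distance between ferrule_d and tray_red below 0.075 m and height (world z) of ferrule_d below 0.012 m and angle between ferrule_d's own z axis and vertical below 0.15 rad) or (distance of ferrule_d from where it was at the start of the episode below 0.01 m and horizontal distance between ferrule_d and stock_box below 0.06 m)) and ((horizontal distance between ferrule_e and tray_red below 0.075 m and height (world z) of ferrule_e below 0.012 m and angle between ferrule_e's own z axis and vertical below 0.15 rad) or (distance of ferrule_e from where it was at the start of the episode below 0.01 m and horizontal distance between ferrule_e and stock_box below 0.06 m)) and linear speed of each of ferrule_a, ferrule_b, ferrule_c, ferrule_d, ferrule_e below 0.02 m/s); the robot touches nothing.
It fails at once if a bottle, the mug, stapler, tape roll or pill box is pushed more than 30 mm or tipped over (distance of any of water_bottle, red_cap_bottle, mug, stapler, tape_roll, pill_box from where it was at the start of the episode above 0.03 m or angle between any of water_bottle, red_cap_bottle, mug, stapler, tape_roll, pill_box's own z axis and vertical above 0.5 rad).
It fails at once if a ferrule is forced onto the gauge (over 45 N) (contact force between any of ferrule_a, ferrule_b, ferrule_c, ferrule_d, ferrule_e and gauge above 45 N).
It also fails if it takes over 72 s, if anything falls off the work surface, if the arm or the gripper's body presses on something with over 40 N, if the wrist force passes 120 N, or if a joint passes its speed limit or range.

### The arm

A 6-joint arm with a two-finger parallel gripper is mounted at the origin on the work surface. World frame = base frame: x ahead of the robot, y to its left, z up, the work surface at z = 0. Lengths are in m, angles in rad, forces in N, time in s.
With the tool pointing down it reaches from about 0.4 to 0.925 m from the base axis. Payload 12.5 kg.
Tool frame: the origin (TCP) lies at the very end of the fingers, on their centre line; the grasp point (between the pads) lies 19 mm behind it; z points along the fingers, x is the direction in which the jaws open and shut, and the axes are right-handed (so a half turn about z gives the same grasp; the last joint's range is limited). The gripper opens to 95 mm and grips with 3 to 60 N. Pads are 20 mm wide; open, the fingers measure 119 mm over their backs; the gripper's body (75 mm by 180 mm) begins 59 mm behind the grasp point.
Start: joints at [-1.444, 0.491, 1.559, -0, 1.092, -0.106], TCP at [0.144, -0.608, 0.215] pointing down, gripper open.
Joint ranges: [-3.1, 3.1], [-0.84, 2.19], [0.05, 2.79], [-1.13, 4.28], [0.06, 2.93], [-2.69, 2.69]. Speed limits (rad/s): [2.22, 2.22, 2.79, 3.14, 3.14, 3.14].

### API

Orientations are given as a unit quaternion [x, y, z, w].
In Python, from rig import ctrl, optics gives the robot as it stands.
- The arm moves only by the shell command python3 -m handwheel 'ROWS'. ROWS is JSON, a list of rows, each a list of 7 numbers: the turn, a rotation vector about the world's x, y, z in rad, then the shift along the world's x, y, z in cm, then the closure, from -1 (fully open) to 1 (shut), so that 0 is half open. A call has 1 to 10 rows; each row is the pose to reach, as a shift and turn from the pose measured when the call began; what a row does not reach only later rows make up. A row lasts 1/8 s, in which the tool goes at most 62.5 mm and 10.7 degrees, less where a joint would pass 70% of its speed; a pose out of reach is approached as far as the arm can. A call with a gripper value outside its range is refused whole. The fingers move at their own pace and stop on an object; the grip force is fixed at half the most. Time passes only in rows, so rows that repeat a pose let the fingers close. It gives the time, the measured TCP pose, the force and the opening at its end, in the units of the state.
- ctrl.sense(): the state, without advancing time (a new reading comes with each control period).
- optics.camera(name): name is "scene" or "side" or "wrist"; returns the picture (400x640x3 uint8, red, green, blue); there is no depth.
- optics.camera_info(name): a dict with "vfov" (degrees; the focal length in pixels is half the picture's height over the tangent of half this angle, whatever the lens; pixels are square), "cx", "cy" (the principal point, pixels), "R" (3x3) and "t" (3): a world point X has camera coordinates R X + t; the wrist camera has in their place "mount" (4x4, takes a point from camera to tool coordinates, whose origin is the TCP and whose axes are the tool frame's). Camera axes: x right, y down, z forward; pixel columns grow to the right and rows downward; lengths in m; the calibration is good to about 2 mm. The wrist camera is an equidistant fisheye: a pixel r from the principal point sees the ray r / f radians off the axis. A picture is of the moment at which its call begins: read the wrist's pose just before it. camera_info takes no time and is no camera call.
- ctrl.job_done(): hands the job in, once; it reports no verdict.
The state is a dict: "time": time; "qpos": joint angles; "qd": joint speeds; "tau": joint torques, N m; "tcp_pos": TCP position; "eef_rot": TCP orientation; "wrist_force": force on the tool from outside, world axes, zero at the start; "torque": the same for the moment, N m; "finger_gap": finger opening in m.
Only numpy, scipy, OpenCV 4.12 (cv2) and the standard library are available. Lean on these libraries where they do the work, as an engineer would, in place of code of your own. Each camera call takes 0.05 s, during which the arm holds its last target. There are 200 camera calls.

## Working session

There is one attempt and no reset: what is moved stays moved. The work goes in short steps, Python scripts to look and compute and a shell command to move; the robot and the scene stay as the last step left them, time stands still between calls to the robot, and variables do not carry over. Pictures are saved under pics/ and viewed, about 8 in all and at most 12, crops included, and the job is handed in when it is done.

```bash
mkdir -p pics; ls
python3 - <<'E'
from rig import ctrl, optics
import cv2
s=ctrl.sense(); print({k:(v if not hasattr(v,'tolist') else v.tolist()) for k,v in s.items()})
for n in ("scene","side","wrist"):
    i=optics.camera_info(n); print(n,i)
    im=optics.camera(n); cv2.imwrite(f"pics/{n}0.png",im[:,:,::-1])
E
```

```text
pics
{'time': 0.0, 'qpos': [-1.4435760238999193, 0.49158536396156427, 1.5594560621163132, -9.560312700850626e-06, 1.091716181259106, -0.10560314134445731], 'qd': [0.000212575232804651, -0.0005731516522231441, 0.0016214878066079467, 0.0007245205105979738, 0.0007497486141685488, 0.0010392025953130737], 'tau': [-0.003875052061630413, -61.264400482177734, -25.818505883216858, 0.06921406835317612, 0.04822107148356736, -0.0001231433907378232], 'tcp_pos': [0.14418941870890506, -0.60788164559256, 0.21404344666634711], 'eef_rot': [0.7844519039516623, -0.620189383244633, -0.00041926700042198593, -0.00040436670974386006], 'wrist_force': [-1.062640416988725, -0.7624350726940761, -0.5292125357552095], 'torque': [-0.05733471735253699, -0.027100978130404903, 0.053927077006933236], 'finger_gap': 0.09491026037983952}
scene {'vfov': 45.193754118147346, 'cx': 321.6981915189713, 'cy': 193.95017641649054, 'R': array([[-0.40079671,  0.91616578,  0.00150433],
       [ 0.65328423,  0.28694387, -0.70063038],
       [-0.64232524, -0.2798276 , -0.71352281]]), 't': array([ 0.22052706, -0.33697565,  1.63257927])}
side {'vfov': 52.15558039192692, 'cx': 315.32401287788036, 'cy': 205.56312468465964, 'R': array([[-0.93018742, -0.36693619,  0.0104496 ],
       [-0.2771034 ,  0.68322083, -0.67559086],
       [ 0.24075935, -0.63132174, -0.73720269]]), 't': array([0.48794031, 0.18778536, 0.79611317])}
wrist {'vfov': 65.70646984690485, 'cx': 320.5686028065832, 'cy': 198.39571256523493, 'mount': array([[ 9.99999657e-01,  1.81916996e-04,  8.07539784e-04,
         6.20672277e-04],
       [-3.99596295e-04,  9.60445108e-01,  2.78469090e-01,
        -7.78502525e-02],
       [-7.24939375e-04, -2.78469318e-01,  9.60444852e-01,
        -1.69327383e-01],
       [ 0.00000000e+00,  0.00000000e+00,  0.00000000e+00,
         1.00000000e+00]])}
```

Run:
```python
import cv2,numpy as np
a=cv2.imread("pics/scene0.png"); cv2.imwrite("pics/s1.png",cv2.resize(a,(800,500),interpolation=cv2.INTER_CUBIC))
a=cv2.imread("pics/side0.png"); cv2.imwrite("pics/s2.png",cv2.resize(a,(800,500),interpolation=cv2.INTER_CUBIC))
```

```text
(no output)
```

View pics/s1.png

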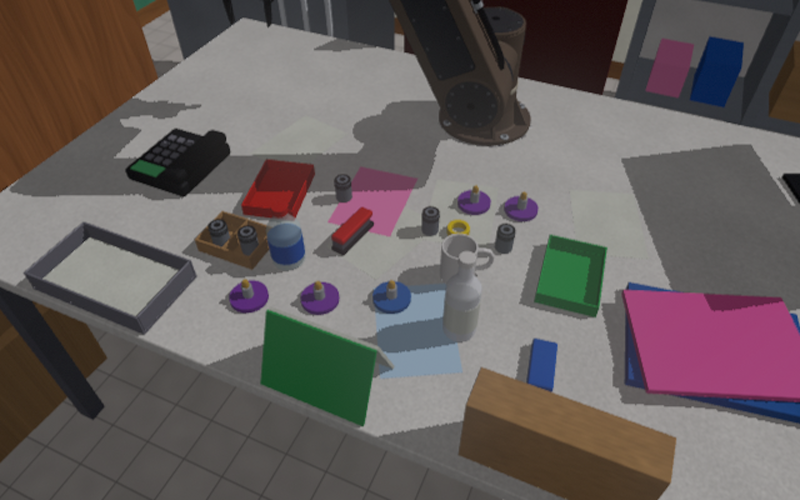

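View pics/s2.png

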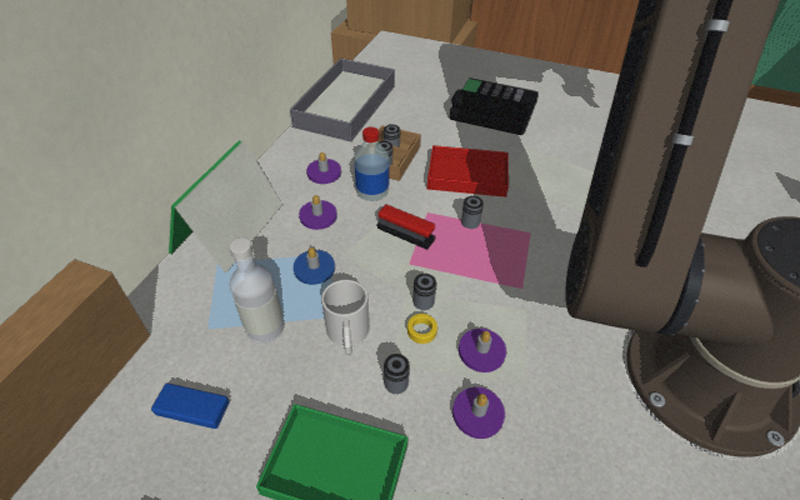

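Scene view (800 px wide): loose ferrules near (343,187), (430,220) and (505,237). The blue gauge is at (392,295), the red tray at (280,188), the green tray at (572,275) and the stock box at (233,238). The side view shows the same layout and matches.

```bash
cat > h.py <<'E'
from rig import ctrl, optics
import numpy as np, cv2
from scipy.spatial.transform import Rotation as Ro
def ray(name,u,v,s=None):
    i=optics.camera_info(name); f=200/np.tan(np.radians(i['vfov'])/2)
    d=np.array([u-i['cx'],v-i['cy']])/f
    if name!='wrist':
        R=np.array(i['R']); return -R.T@i['t'], R.T@np.r_[d,1]
    th=np.hypot(*d); c=np.r_[np.sin(th)*d/max(th,1e-9),np.cos(th)]
    M=np.array(i['mount']); T=Ro.from_quat(s['eef_rot']).as_matrix()
    return T@M[:3,3]+s['tcp_pos'], T@(M[:3,:3]@c)
def at(name,u,v,z,s=None):
    o,d=ray(name,u,v,s); return (o+d*(z-o[2])/d[2]).round(4)
def proj(name,X,s=None):
    i=optics.camera_info(name); f=200/np.tan(np.radians(i['vfov'])/2)
    if name!='wrist':
        c=np.array(i['R'])@X+i['t']; return f*c[:2]/c[2]+[i['cx'],i['cy']]
    M=np.array(i['mount']); T=Ro.from_quat(s['eef_rot']).as_matrix()
    c=M[:3,:3].T@(T.T@(np.array(X)-s['tcp_pos'])-M[:3,3])
    th=np.arctan2(np.hypot(c[0],c[1]),c[2]); return f*th*c[:2]/np.hypot(c[0],c[1])+[i['cx'],i['cy']]
E
python3 - <<'E'
from h import *
A={'f1':(343,180,471,199,.055),'f2':(431,212,425,277,.055),'f3':(506,229,396,358,.055),'gaugetip':(391,283,312,248,.054),'gaugebase':(392,296,314,266,.012),
'red':(280,192,468,175,.004),'green':(571,277,336,465,.004),'stockf1':(217,226,391,130,.055+.0),'stockf2':(248,233,384,148,.055),'bottlecap':(287,228,371,133,.15),'watercap':(467,257,242,247,.2),'mugtop':(460,244,346,292,.085),'stapler':(353,225,406,222,.045),'tape':(458,228,422,328,.018),'pill':(543,362,191,403,.022),'purple1':(474,202,483,350,.012),'purple2':(520,208,478,412,.012)}
for k,(a,b,c,d,z) in A.items(): print(k,at('scene',a/1.25,b/1.25,z)[:2],at('side',c/1.25,d/1.25,z)[:2])
g=lambda n:[at(n,*np.array(p)/1.25,.03)[:2] for p in ([(545,236),(607,248),(597,313),(535,300)] if n=='scene' else [(296,402),(407,438)])]
print(g('scene'),g('side'))
print([at('scene',*np.array(p)/1.25,.03)[:2] for p in [(264,160),(315,163),(296,216),(243,207)]])
i=optics.camera_info('wrist');print(200/np.tan(np.radians(i['vfov'])/2), Ro.from_quat(ctrl.sense()['eef_rot']).as_matrix().round(3).tolist())
E
```

```text
f1 [ 0.4429 -0.1935] [ 0.4454 -0.2045]
f2 [0.4621 0.029 ] [0.463  0.0165]
f3 [0.4478 0.1915] [0.4513 0.1799]
gaugetip [0.6782 0.0327] [0.6701 0.0272]
gaugebase [0.6754 0.033 ] [0.6685 0.0322]
red [ 0.4882 -0.3403] [ 0.4836 -0.3386]
green [0.4769 0.3444] [0.4768 0.3369]
stockf1 [ 0.6825 -0.3651] [ 0.6763 -0.3638]
stockf2 [ 0.674  -0.2939] [ 0.665  -0.2947]
bottlecap [ 0.708  -0.1649] [ 0.6552 -0.2066]
watercap [0.6891 0.178 ] [0.6803 0.1789]
mugtop [0.5561 0.1265] [0.5602 0.1162]
stapler [ 0.5563 -0.1112] [ 0.5431 -0.1063]
tape [0.4483 0.0881] [0.4402 0.0908]
pill [0.7126 0.3432] [0.7048 0.3402]
purple1 [0.3471 0.0908] [0.3374 0.0902]
purple2 [0.3245 0.1929] [0.3172 0.1947]
[array([0.4091, 0.2688]), array([0.3919, 0.3956]), array([0.5714, 0.4092]), array([0.5876, 0.2943])] [array([0.5627, 0.286 ]), array([0.3971, 0.2764])]
[array([ 0.4266, -0.4192]), array([ 0.3871, -0.3004]), array([ 0.5675, -0.2462]), array([ 0.5895, -0.3691])]
309.70691628693146 [[0.231, -0.973, -0.0], [-0.973, -0.231, 0.001], [-0.001, -0.0, -1.0]]
```

```bash
python3 -m handwheel '[[0,0,-0.1,5,5,-1,-0.1],[0,0,-0.2,8,10,-2,-0.1],[0,0,-0.233,12,15,-3,-0.1],[0,0,-0.233,15,20,-4,-0.1],[0,0,-0.233,18.5,25,-5,-0.1],[0,0,-0.233,22,30,-6,-0.1],[0,0,-0.233,26,35.5,-6.4,-0.1],[0,0,-0.233,30,40.8,-6.4,-0.1],[0,0,-0.233,30,40.8,-6.4,-0.1],[0,0,-0.233,30,40.8,-6.4,-0.1]]'
python3 - <<'E'
from h import *
s=ctrl.sense(); im=optics.camera('wrist'); cv2.imwrite('pics/w1.png',cv2.resize(im[:,:,::-1],None,fx=1.25,fy=1.25,interpolation=cv2.INTER_CUBIC))
print(s['time'],s['tcp_pos'],s['qpos'],Ro.from_quat(s['eef_rot']).as_matrix().round(3).tolist())
print(proj('wrist',[.444,-.199,.055],s)*1.25, s['finger_gap'])
E
```

```text
time: 1.4
tcp_pos: [0.4443, -0.1997, 0.1501]
eef_rot: [0.708, -0.707, -0.0, -0.0]
wrist_force: [-0.1, 0.1, 0.5]
finger_gap: 0.0523
1.4 [ 0.4443099  -0.19965252  0.15011075] [-5.58369415e-01  3.83940489e-01  1.96347811e+00  8.64997608e-04
  7.94723587e-01  1.01028208e+00] [[0.002, -1.0, -0.0], [-1.0, -0.002, 0.001], [-0.001, 0.0, -1.0]]
[398.48081083 250.27019621] 0.052271650692556626
```

View pics/w1.png

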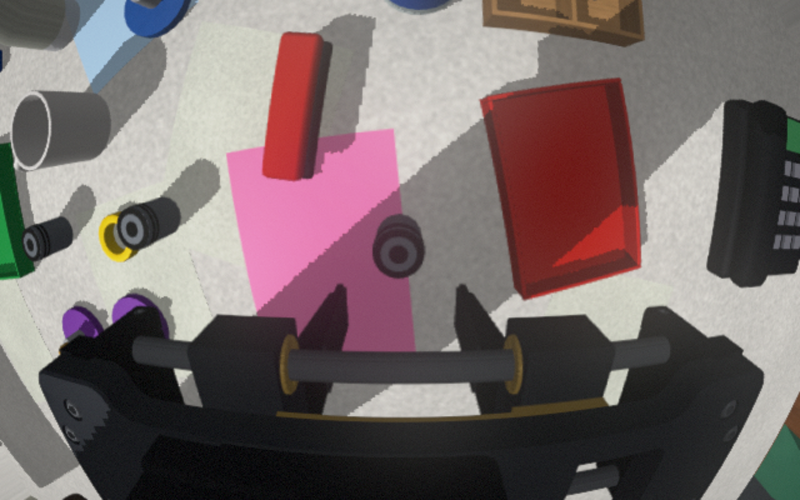

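The wrist view shows ferrule 1's top centre at (399,251). Its predicted position was (398,250), so that agrees. Ferrules 2 and 3 are at (131,227) and (33,243). The red tray's rim corners are near (481,98), (620,79), (641,264) and (524,298).

```bash
python3 - <<'E'
from h import *
s=ctrl.sense()
for k,u,v,z in [('f1',399,253,.055),('f2',131,229,.055),('f3',34,243,.055),('r',481,98,.03),('r',620,79,.03),('r',641,264,.03),('r',524,298,.03)]:
    print(k,at('wrist',u/1.25,v/1.25,z,s))
E
python3 -m handwheel '[[0,0,0,0,0,-5,-0.1],[0,0,0,0,0,-10,-0.1],[0,0,0,0,0,-12.8,-0.1],[0,0,0,0,0,-12.8,-0.1],[0,0,0,0,0,-12.8,1],[0,0,0,0,0,-12.8,1],[0,0,0,0,0,-12.8,1],[0,0,0,0,0,-12.8,1],[0,0,0,0,0,-12.8,1]]'
```

```text
f1 [ 0.4415 -0.2001  0.055 ]
f2 [0.4617 0.0255 0.055 ]
f3 [0.4504 0.1796 0.055 ]
r [ 0.5541 -0.2609  0.03  ]
r [ 0.5823 -0.3809  0.03  ]
r [ 0.423  -0.4199  0.03  ]
r [ 0.3942 -0.3053  0.03  ]
time: 2.58
tcp_pos: [0.4444, -0.2008, 0.0231]
eef_rot: [0.707, -0.707, 0.001, -0.0]
wrist_force: [-1.8, -1.8, 8.0]
finger_gap: 0.0372
```

```bash
python3 -m handwheel '[[0,0,0,0,0,5,1],[0,0,0,0,0,10,1],[0,0,0,3,4,12.7,1],[0,0,0,6,8.5,12.7,1],[0,0,0,9,13,12.7,1],[0,0,0,12,18,12.7,1],[0,0,0,15.5,23.2,12.7,1],[0,0,0,15.5,23.2,12.7,1],[0,0,0,15.5,23.2,12.7,1]]'
python3 - <<'E'
from h import *
s=ctrl.sense(); im=optics.camera('wrist'); cv2.imwrite('pics/w2.png',cv2.resize(im[:,:,::-1],None,fx=1.25,fy=1.25,interpolation=cv2.INTER_CUBIC))
print(s['time'],s['tcp_pos'],s['wrist_force'],s['finger_gap'])
print(proj('wrist',[.672,.031,.054],s)*1.25)
for dx in (-.003,0,.003): print(proj('wrist',s['tcp_pos']+[dx,0,.055-.0231],s)*1.25)
E
```

```text
time: 3.7
tcp_pos: [0.5988, 0.0312, 0.1501]
eef_rot: [0.708, -0.707, 0.0, -0.0]
wrist_force: [-0.2, 0.1, -0.3]
finger_gap: 0.0375
3.7 [0.59875249 0.03124322 0.15007266] [-0.23005363  0.14482815 -0.31285129] 0.03747976424663919
[399.68000049 145.8691173 ]
[398.40837875 344.98123092]
[398.40241444 338.64636648]
[398.39677798 332.1918357 ]
```

View pics/w2.png

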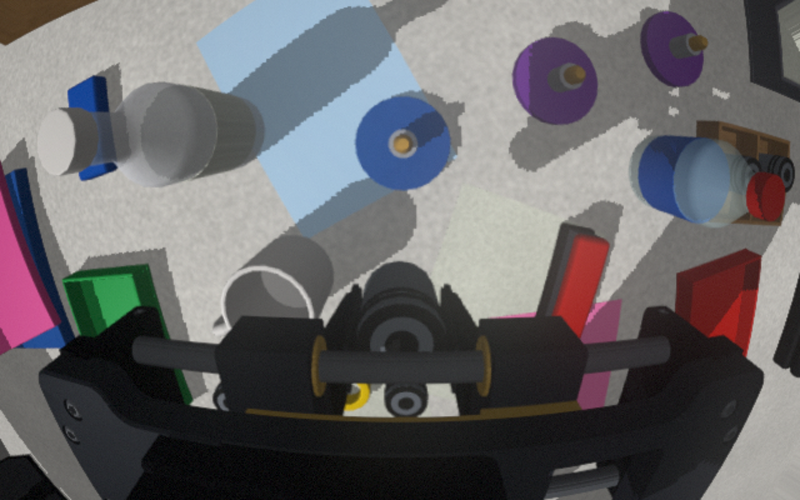

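The blue gauge is at about (403,143) with its brass tip at (402,145). The held ferrule's top is at about (401,336), upright between the fingers. I'll enlarge both.

Run:
```python
from h import *
s=ctrl.sense()
im=cv2.imread('pics/w2.png'); im=cv2.resize(im,(640,400),interpolation=cv2.INTER_AREA)
hsv=cv2.cvtColor(im,cv2.COLOR_BGR2HSV)
m=cv2.inRange(hsv,(105,120,40),(122,255,255)); m[:,:270]=0;m[:,380:]=0;m[160:]=0
c=max(cv2.findContours(m,0,1)[0],key=cv2.contourArea); (e,ax,an)=cv2.fitEllipse(cv2.convexHull(c)); print(e,ax,at('wrist',*e,.012,s))
P=np.array([at('wrist',*p[0],.012,s)[:2] for p in cv2.convexHull(c)])
from scipy.optimize import least_squares
r=least_squares(lambda q:np.hypot(*(P-q[:2]).T)-q[2],[.67,.03,.038],loss='soft_l1',f_scale=.001);print(r.x)
print('tip',at('wrist',402/1.25,145/1.25,.054,s))
a=cv2.resize(im[220:300,280:360],(480,480),interpolation=cv2.INTER_CUBIC);b=cv2.resize(im[90:140,297:347],(300,300),interpolation=cv2.INTER_CUBIC)
o=np.zeros((480,790,3),np.uint8);o[:,:480]=np.clip(a*2.0,0,255);o[:300,490:]=b
cv2.imwrite('pics/c2.png',o)
```

```text
(321.6213684082031, 114.26606750488281) (73.6637954711914, 74.61553192138672) [0.6736 0.0285 0.012 ]
[0.67360924 0.02848559 0.03676511]
tip [0.6726 0.0287 0.054 ]
```

View pics/c2.png

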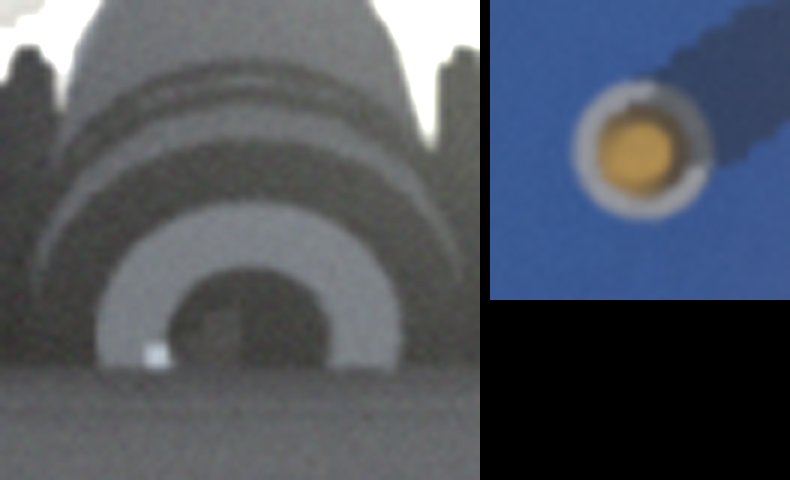

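Relative to the predicted tool axis, the held ferrule reads about −3.5 mm in x and −1.7 mm in y (ring centre near (321.7,277) in raw pixels). The gauge reads (0.673, 0.0286) with the same camera. I need a shift of about +7.8 cm in x and −0.1 cm in y, and I'll go down in stages watching the force.

```bash
python3 -m handwheel '[[0,0,0,4,-0.1,0,1],[0,0,0,7.8,-0.1,0,1],[0,0,0,7.8,-0.1,-4,1],[0,0,0,7.8,-0.1,-6.5,1],[0,0,0,7.8,-0.1,-6.5,1]]'
python3 -m handwheel '[[0,0,0,0,0,-0.7,1],[0,0,0,0,0,-1.4,1],[0,0,0,0,0,-2,1],[0,0,0,0,0,-2,1]]'
```

```text
time: 4.38
tcp_pos: [0.6754, 0.0281, 0.0837]
eef_rot: [-0.707, 0.708, 0.001, -0.001]
wrist_force: [0.1, -0.0, 0.1]
finger_gap: 0.0375
time: 4.88
tcp_pos: [0.6752, 0.0282, 0.0634]
eef_rot: [-0.707, 0.708, 0.001, -0.001]
wrist_force: [-0.2, 0.5, -0.1]
finger_gap: 0.0375
```

```bash
python3 -m handwheel '[[0,0,0,0.1,0.15,0,1],[0,0,0,0.1,0.15,0,1]]'
python3 -m handwheel '[[0,0,0,0,0,-0.2,1],[0,0,0,0,0,-0.4,1],[0,0,0,0,0,-0.6,1],[0,0,0,0,0,-0.6,1]]'
```

```text
time: 5.12
tcp_pos: [0.6764, 0.0299, 0.0636]
eef_rot: [-0.707, 0.708, 0.001, -0.001]
wrist_force: [0.2, -0.2, -0.3]
finger_gap: 0.0375
time: 5.62
tcp_pos: [0.6763, 0.0299, 0.0574]
eef_rot: [-0.707, 0.708, 0.001, -0.001]
wrist_force: [0.6, 0.0, -0.5]
finger_gap: 0.0373
```

```bash
python3 -m handwheel '[[0,0,0,0,0,-0.5,1],[0,0,0,0,0,-1.0,1],[0,0,0,0,0,-1.5,1],[0,0,0,0,0,-1.9,1],[0,0,0,0,0,-2.0,1]]'
python3 -m handwheel '[[0,0,0,0,0,-0.1,1],[0,0,0,0,0,-0.2,1],[0,0,0,0,0,-0.3,1],[0,0,0,0,0,-0.3,1]]'
```

```text
time: 6.25
tcp_pos: [0.6762, 0.0299, 0.037]
eef_rot: [-0.707, 0.708, 0.001, -0.001]
wrist_force: [-0.6, -0.3, -0.2]
finger_gap: 0.037
time: 6.75
tcp_pos: [0.6764, 0.0299, 0.0352]
eef_rot: [-0.707, 0.708, 0.001, -0.001]
wrist_force: [-3.8, 0.8, 8.1]
finger_gap: 0.0371
```

Ferrule 1 fits. It passed the step with no force and touched the base at mouth height of about 12 mm with 8 N. Next stop is the green tray.

```bash
python3 -m handwheel '[[0,0,0,0,0,5,1],[0,0,0,0,0,9,1],[0,0,0,-1,1,12.5,1],[0,0,0,-3.5,6,12.5,1],[0,0,0,-6,11.5,12.5,1],[0,0,0,-8.5,17,12.5,1],[0,0,0,-11,22.5,12.5,1],[0,0,0,-13,28,12.5,1],[0,0,0,-14.1,31.5,12.5,1],[0,0,0,-14.1,31.5,12.5,1]]'
python3 - <<'E'
from h import *
s=ctrl.sense(); im=optics.camera('wrist'); cv2.imwrite('pics/w3.png',cv2.resize(im[:,:,::-1],None,fx=1.25,fy=1.25,interpolation=cv2.INTER_CUBIC))
print(s['time'],s['tcp_pos'],s['wrist_force'],s['finger_gap'])
hsv=cv2.cvtColor(im,cv2.COLOR_RGB2HSV); m=cv2.inRange(hsv,(50,90,30),(75,255,255)); 
for c in sorted(cv2.findContours(m,0,1)[0],key=cv2.contourArea)[-2:]: print(cv2.contourArea(c),cv2.boundingRect(c), (cv2.boxPoints(cv2.minAreaRect(c))*1.25).round().tolist())
E
```

```text
time: 8.0
tcp_pos: [0.5343, 0.3472, 0.1602]
eef_rot: [0.708, -0.706, -0.001, 0.001]
wrist_force: [0.1, -0.5, -1.3]
finger_gap: 0.0369
8.0 [0.53427952 0.34716567 0.16019535] [ 0.133745   -0.47460267 -1.27177879] 0.03686801690500267
1.0 (282, 306, 15, 2) [[352.0, 384.0], [352.0, 382.0], [370.0, 382.0], [370.0, 384.0]]
7390.0 (260, 157, 122, 104) [[325.0, 200.0], [473.0, 195.0], [477.0, 325.0], [328.0, 329.0]]
```

View pics/w3.png

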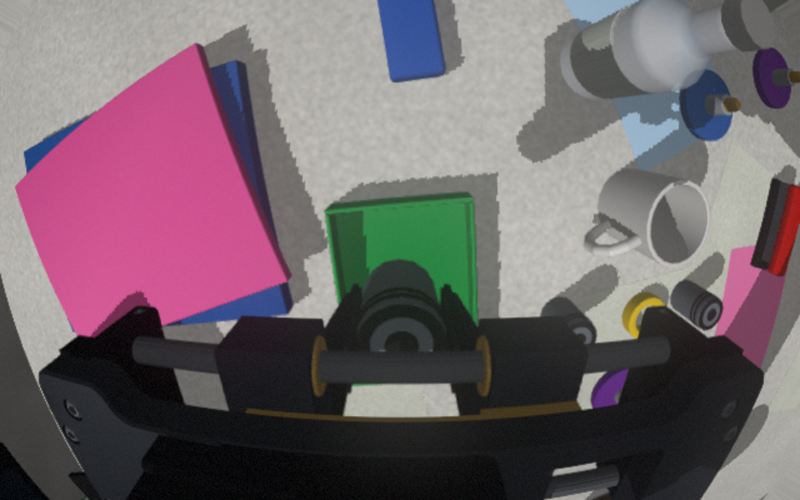

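The tray's far rim runs from (326,207) to (473,195), and the ferrule is held over it.

Run:
```python
from h import *
s=ctrl.sense()
a=at('wrist',326/1.25,207/1.25,.03,s)[:2];b=at('wrist',473/1.25,195/1.25,.03,s)[:2];d=a-b;L=np.hypot(*d);d/=L
n=np.array([-d[1],d[0]]); n*=np.sign(-n[0]); print(a,b,L,np.degrees(np.arctan2(d[1],d[0]))-90); m=(a+b)/2
c=m+n*.085;print('c',c)
for k in(.045,0,-.045):print(c-n*k)
```

```text
[0.5597 0.4039] [0.5694 0.2877] 0.11660415944553605 4.77180290134163
c [0.47984462 0.33872907]
[0.52468864 0.3424725 ]
[0.47984462 0.33872907]
[0.43500059 0.33498563]
```

```bash
python3 -m handwheel '[[0,0,0,-0.6,-0.4,-5,1],[0,0,0,-0.6,-0.4,-10,1],[0,0,0,-0.6,-0.4,-12.5,1],[0,0,0,-0.6,-0.4,-13.2,1],[0,0,0,-0.6,-0.4,-13.2,1],[0,0,0,-0.6,-0.4,-13.2,-0.1],[0,0,0,-0.6,-0.4,-13.2,-0.1],[0,0,0,-0.6,-0.4,-13.2,-0.1]]'
```

```text
time: 9.05
tcp_pos: [0.5291, 0.3418, 0.0287]
eef_rot: [0.707, -0.707, -0.001, 0.001]
wrist_force: [-1.7, 0.4, -0.2]
finger_gap: 0.0518
```

```bash
python3 -m handwheel '[[0,0,0,0,0,5,-0.1],[0,0,0,0,0,10,-0.1],[0,0,0,-2,-4,12.5,-0.1],[0,0,0,-4.5,-9,12.5,-0.1],[0,0,0,-7,-14,12.5,-0.1],[0,0,0,-7.8,-16.1,12.2,-0.1],[0,0,0,-7.8,-16.1,12.2,-0.1]]'
python3 - <<'E'
from h import *
s=ctrl.sense(); im=optics.camera('wrist'); cv2.imwrite('pics/w4.png',cv2.resize(im[:,:,::-1],None,fx=1.25,fy=1.25,interpolation=cv2.INTER_CUBIC))
print(s['time'],s['tcp_pos'])
print(proj('wrist',[.4504,.1796,.055],s)*1.25)
E
```

```text
time: 9.93
tcp_pos: [0.4508, 0.1799, 0.1511]
eef_rot: [-0.707, 0.707, 0.001, -0.001]
wrist_force: [0.3, -0.2, -0.2]
finger_gap: 0.052
9.925 [0.45082864 0.17993731 0.15114018]
[399.74954182 249.82995534]
```

View pics/w4.png

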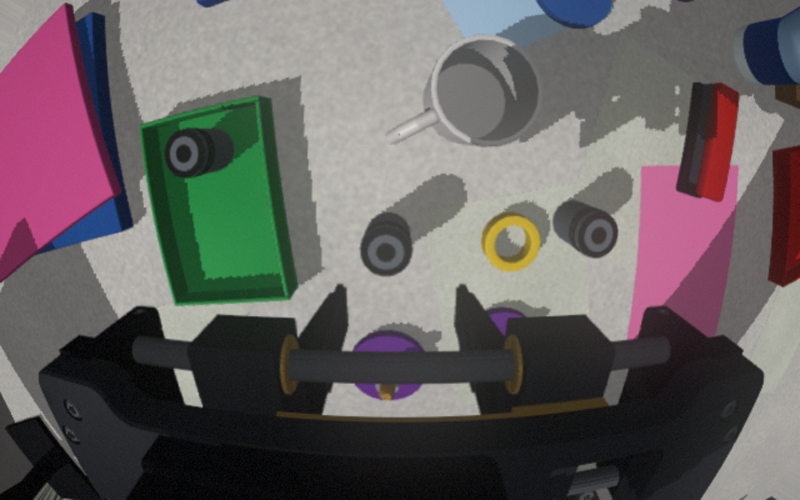

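Ferrule 1 stands upright in the green tray at (185,153). Ferrule 3's top is at (385,252) and ferrule 2's at (599,235).

Run:
```python
from h import *
s=ctrl.sense()
for k,u,v in (('f3',385,252),('f2',599,235),('f1',184,153)): print(k,at('wrist',u/1.25,v/1.25,.055 if k!='f1' else .059,s))
```

```text
f3 [0.4495 0.191  0.055 ]
f2 [0.463  0.0259 0.055 ]
f1 [0.5273 0.3413 0.059 ]
```

```bash
python3 -m handwheel '[[0,0,0,0,1.1,-3,-0.1],[0,0,0,0,1.15,-8,-0.1],[0,0,0,0,1.15,-12.8,-0.1],[0,0,0,0,1.15,-12.8,-0.1],[0,0,0,0,1.15,-12.8,1],[0,0,0,0,1.15,-12.8,1],[0,0,0,0,1.15,-12.8,1],[0,0,0,0,1.15,-12.8,1]]'
```

```text
time: 10.98
tcp_pos: [0.4524, 0.1926, 0.0247]
eef_rot: [-0.707, 0.707, -0.0, 0.001]
wrist_force: [-0.8, -0.2, 9.1]
finger_gap: 0.0372
```

```bash
python3 -m handwheel '[[0,0,0,0,0,5,1],[0,0,0,0,0,9,1],[0,0,0,3,-2,13,1],[0,0,0,7.5,-5.5,13,1],[0,0,0,12,-9,13,1],[0,0,0,17,-12.5,13,1],[0,0,0,22.4,-16.2,13,1],[0,0,0,22.4,-16.2,10,1],[0,0,0,22.4,-16.2,7,1],[0,0,0,22.4,-16.2,7,1]]'
```

```text
time: 12.22
tcp_pos: [0.6753, 0.0304, 0.0933]
eef_rot: [-0.707, 0.707, 0.001, -0.0]
wrist_force: [-0.8, -0.3, -0.6]
finger_gap: 0.0372
```

Run:
```python
from h import *
s=ctrl.sense()
print((np.array([.6764,.0300,.0634])-s['tcp_pos'])*100, s['wrist_force'])
```

```text
[ 0.11149924 -0.0432691  -2.98662377] [-0.80316839 -0.31802758 -0.62163361]
```

```bash
python3 -m handwheel '[[0,0,0,0.1,0,-1,1],[0,0,0,0.1,0,-2,1],[0,0,0,0.1,0,-2.6,1],[0,0,0,0.1,0,-2.6,1]]'
python3 -m handwheel '[[0,0,0,0,0,-0.2,1],[0,0,0,0,0,-0.4,1],[0,0,0,0,0,-0.6,1],[0,0,0,0,0,-0.6,1]]'
```

```text
time: 12.72
tcp_pos: [0.6761, 0.0305, 0.067]
eef_rot: [-0.707, 0.707, 0.001, -0.0]
wrist_force: [-0.1, -0.3, -0.7]
finger_gap: 0.0374
time: 13.22
tcp_pos: [0.6761, 0.0305, 0.0609]
eef_rot: [-0.707, 0.707, 0.001, -0.0]
wrist_force: [0.6, -0.2, -0.5]
finger_gap: 0.0371
```

```bash
python3 -m handwheel '[[0,0,0,0,0,-0.15,1],[0,0,0,0,0,-0.3,1],[0,0,0,0,0,-0.4,1],[0,0,0,0,0,-0.4,1]]'
```

```text
time: 13.72
tcp_pos: [0.6761, 0.0306, 0.0568]
eef_rot: [-0.707, 0.707, 0.001, -0.0]
wrist_force: [0.9, 1.4, -1.2]
finger_gap: 0.0371
```

```bash
python3 -m handwheel '[[0,0,0,0,0,-0.5,1],[0,0,0,0,0,-1.0,1],[0,0,0,0,0,-1.5,1],[0,0,0,0,0,-1.8,1],[0,0,0,0,0,-1.8,1]]'
python3 -m handwheel '[[0,0,0,0,0,-0.1,1],[0,0,0,0,0,-0.2,1],[0,0,0,0,0,-0.3,1],[0,0,0,0,0,-0.3,1]]'
```

```text
time: 14.35
tcp_pos: [0.6761, 0.0306, 0.0384]
eef_rot: [-0.707, 0.707, 0.001, -0.0]
wrist_force: [0.3, 0.3, -0.7]
finger_gap: 0.0374
time: 14.85
tcp_pos: [0.6763, 0.0305, 0.0367]
eef_rot: [-0.707, 0.707, 0.001, -0.0]
wrist_force: [-2.4, -0.5, 9.1]
finger_gap: 0.0368
```

Ferrule 3 fits too: contact with the base at 9 N, mouth at about 12 mm. Now to the green tray's middle slot.

```bash
python3 -m handwheel '[[0,0,0,0,0,5,1],[0,0,0,0,0,9,1],[0,0,0,-2,1,12.3,1],[0,0,0,-5,6,12.3,1],[0,0,0,-8,11.5,12.3,1],[0,0,0,-11,17,12.3,1],[0,0,0,-14.5,22.5,12.3,1],[0,0,0,-18,28,12.3,1],[0,0,0,-19.8,30.8,12.3,1],[0,0,0,-19.8,30.8,12.3,1]]'
```

```text
time: 16.1
tcp_pos: [0.4768, 0.3403, 0.1598]
eef_rot: [0.708, -0.706, -0.001, 0.0]
wrist_force: [0.1, 0.0, -0.9]
finger_gap: 0.0372
```

```bash
python3 -m handwheel '[[0,0,0,0,-0.1,-5,1],[0,0,0,0,-0.1,-10,1],[0,0,0,0,-0.1,-12.5,1],[0,0,0,0,-0.1,-13.05,1],[0,0,0,0,-0.1,-13.05,1],[0,0,0,0,-0.1,-13.05,-0.1],[0,0,0,0,-0.1,-13.05,-0.1],[0,0,0,0,-0.1,-13.05,-0.1]]'
```

```text
time: 17.1
tcp_pos: [0.4769, 0.3394, 0.0297]
eef_rot: [0.708, -0.706, -0.001, -0.0]
wrist_force: [-0.4, 0.0, 0.4]
finger_gap: 0.052
```

```bash
python3 -m handwheel '[[0,0,0,0,0,5,-0.1],[0,0,0,0,0,10,-0.1],[0,0,0,0,-5,12.2,-0.1],[0,0,0,0,-10.5,12.2,-0.1],[0,0,0,0,-16,12.2,-0.1],[0,0,0,-0.5,-21.5,12.2,-0.1],[0,0,0,-1.1,-27,12.2,-0.1],[0,0,0,-1.1,-31.3,12.2,-0.1],[0,0,0,-1.1,-31.3,12.2,-0.1]]'
python3 - <<'E'
from h import *
s=ctrl.sense(); im=optics.camera('wrist'); cv2.imwrite('pics/w5.png',cv2.resize(im[:,:,::-1],None,fx=1.25,fy=1.25,interpolation=cv2.INTER_CUBIC))
print(s['time'],s['tcp_pos'])
print(proj('wrist',[.463,.0259,.055],s)*1.25)
E
```

```text
time: 18.23
tcp_pos: [0.4659, 0.0243, 0.1519]
eef_rot: [-0.707, 0.707, 0.001, 0.0]
wrist_force: [-0.4, 0.2, 0.1]
finger_gap: 0.0523
18.225 [0.46594923 0.02428227 0.15193614]
[397.247343  252.9899625]
```

View pics/w5.png

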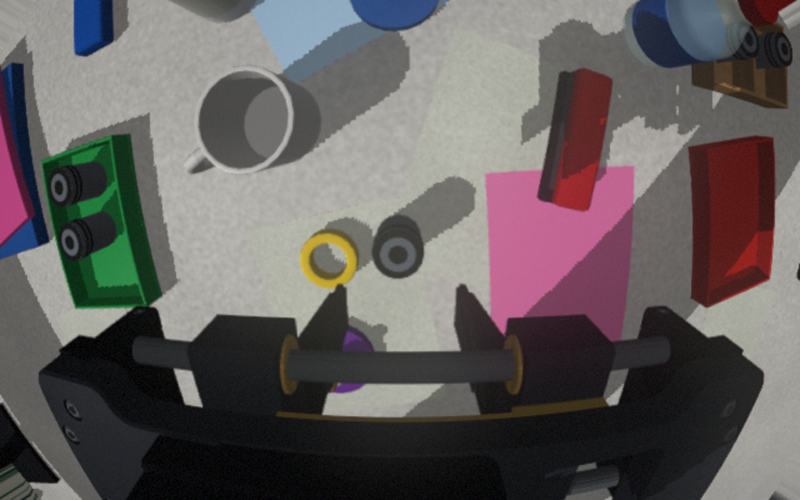

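Both placed ferrules stand in the green tray, at (62,187) and (78,240). Ferrule 2's top is at (399,254), centred under the gripper. The tape is close by on its left, so I'll narrow the opening a little and stay above it.

```bash
python3 -m handwheel '[[0,0,0,0,0,-4,0.05],[0,0,0,0,0.02,-8,0.05],[0,0,0,0,0.02,-12.6,0.05],[0,0,0,0,0.02,-12.6,0.05],[0,0,0,0,0.02,-12.6,1],[0,0,0,0,0.02,-12.6,1],[0,0,0,0,0.02,-12.6,1],[0,0,0,0,0.02,-12.6,1]]'
```

```text
time: 19.27
tcp_pos: [0.4667, 0.0258, 0.0271]
eef_rot: [0.707, -0.707, 0.0, -0.001]
wrist_force: [-0.7, 2.8, 9.7]
finger_gap: 0.037
```

```bash
python3 -m handwheel '[[0,0,0,0,0,5,1],[0,0,0,0,0,9,1],[0,0,0,4,0,11,1],[0,0,0,9,0.1,11,1],[0,0,0,14,0.2,11,1],[0,0,0,18,0.4,11,1],[0,0,0,21.2,0.4,10,1],[0,0,0,21.2,0.4,7,1],[0,0,0,21.2,0.4,7,1]]'
```

```text
time: 20.4
tcp_pos: [0.6775, 0.0298, 0.0955]
eef_rot: [0.707, -0.707, -0.001, 0.0]
wrist_force: [-0.6, -0.0, -0.2]
finger_gap: 0.037
```

Mouth is at about 68 mm. I'll go down to about 41 mm, then take small steps.

```bash
python3 -m handwheel '[[0,0,0,0,0,-1,1],[0,0,0,0,0,-2,1],[0,0,0,0,0,-2.7,1],[0,0,0,0,0,-2.7,1]]'
python3 -m handwheel '[[0,0,0,0,0,-0.15,1],[0,0,0,0,0,-0.3,1],[0,0,0,0,0,-0.3,1]]'
```

```text
time: 20.9
tcp_pos: [0.6772, 0.0298, 0.068]
eef_rot: [0.707, -0.707, -0.002, 0.0]
wrist_force: [0.6, 0.3, 0.0]
finger_gap: 0.037
time: 21.28
tcp_pos: [0.6772, 0.0298, 0.0651]
eef_rot: [0.707, -0.707, -0.002, 0.0]
wrist_force: [0.0, -0.4, -1.2]
finger_gap: 0.0373
```

```bash
python3 -m handwheel '[[0,0,0,0,0,-0.1,1],[0,0,0,0,0,-0.2,1],[0,0,0,0,0,-0.2,1]]'
python3 -m handwheel '[[0,0,0,0,0,-0.1,1],[0,0,0,0,0,-0.2,1],[0,0,0,0,0,-0.2,1]]'
```

```text
time: 21.65
tcp_pos: [0.6772, 0.0298, 0.063]
eef_rot: [0.707, -0.707, -0.002, 0.0]
wrist_force: [-0.3, -0.2, -1.4]
finger_gap: 0.0376
time: 22.02
tcp_pos: [0.6772, 0.0298, 0.0609]
eef_rot: [0.707, -0.707, -0.002, 0.001]
wrist_force: [-0.0, 0.3, -0.6]
finger_gap: 0.037
```

```bash
python3 -m handwheel '[[0,0,0,0,0,-0.5,1],[0,0,0,0,0,-1.0,1],[0,0,0,0,0,-1.5,1],[0,0,0,0,0,-1.9,1],[0,0,0,0,0,-1.9,1]]'
python3 -m handwheel '[[0,0,0,0,0,-0.1,1],[0,0,0,0,0,-0.2,1],[0,0,0,0,0,-0.3,1],[0,0,0,0,0,-0.3,1]]'
```

```text
time: 22.65
tcp_pos: [0.677, 0.0298, 0.0414]
eef_rot: [0.707, -0.707, -0.002, 0.001]
wrist_force: [0.1, 0.4, -1.5]
finger_gap: 0.0371
time: 23.15
tcp_pos: [0.6773, 0.0299, 0.0392]
eef_rot: [0.707, -0.707, -0.002, 0.0]
wrist_force: [-1.5, -0.3, 4.7]
finger_gap: 0.0367
```

It came to rest on the base as well, with the mouth at about 12 mm and 4.7 N. Three fits out of three is worth confirming with the side camera before I place it.

Run:
```python
from h import *
im=optics.camera('side')[:,:,::-1]
cv2.imwrite('pics/side2.png',cv2.resize(im[150:400,150:400],(600,600),interpolation=cv2.INTER_CUBIC))
s=ctrl.sense();print(s['time'],s['tcp_pos'],s['wrist_force'])
```

```text
23.2 [0.67728553 0.0298844  0.03925655] [-1.36550601 -0.10112273  4.71675265]
```

View pics/side2.png

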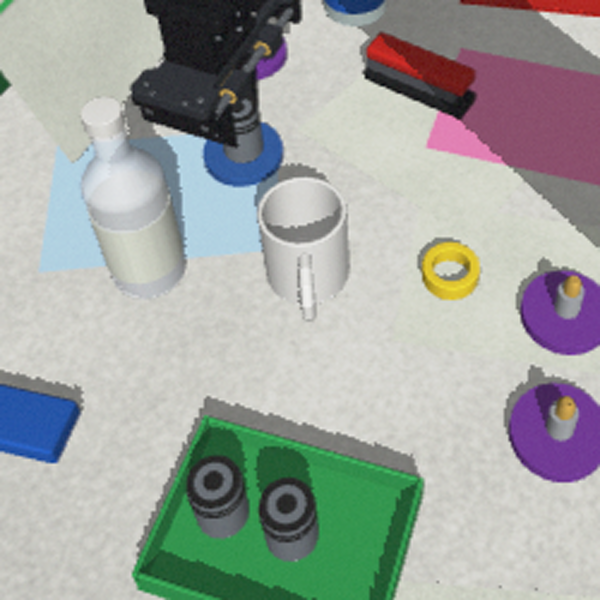

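The side view shows the ferrule sitting squarely on the blue base at (245,150) with no pin visible, and the two sorted ones standing in the green tray. It goes in the third green slot.

```bash
python3 -m handwheel '[[0,0,0,0,0,5,1],[0,0,0,0,0,9,1],[0,0,0,-3,1,12.2,1],[0,0,0,-7,6,12.2,1],[0,0,0,-11,11,12.2,1],[0,0,0,-14.5,16,12.2,1],[0,0,0,-18,21,12.2,1],[0,0,0,-22,26,12.2,1],[0,0,0,-24.5,30.5,12.2,1],[0,0,0,-24.5,30.5,12.2,1]]'
```

```text
time: 24.45
tcp_pos: [0.4304, 0.3374, 0.1615]
eef_rot: [0.709, -0.706, -0.002, 0.0]
wrist_force: [0.4, -0.2, -1.1]
finger_gap: 0.0375
```

```bash
python3 -m handwheel '[[0,0,0,0.1,-0.2,-5,1],[0,0,0,0.1,-0.2,-10,1],[0,0,0,0.1,-0.2,-12.4,1],[0,0,0,0.1,-0.2,-12.9,1],[0,0,0,0.1,-0.2,-12.9,1],[0,0,0,0.1,-0.2,-12.9,-0.1],[0,0,0,0.1,-0.2,-12.9,-0.1],[0,0,0,0.1,-0.2,-12.9,-0.1]]'
python3 -m handwheel '[[0,0,0,0,0,5,-0.1],[0,0,0,0,0,10,-0.1],[0,0,0,0,-5,13,-0.1],[0,0,0,0,-10,13,-0.1],[0,0,0,0,-12,13,-0.1],[0,0,0,0,-12,13,-0.1]]'
python3 - <<'E'
from h import *
s=ctrl.sense(); a=optics.camera('wrist')[:,:,::-1]; b=optics.camera('side')[:,:,::-1]
o=np.vstack([a[20:260,:400],b[160:400,40:440]]); cv2.imwrite('pics/fin.png',cv2.resize(o,None,fx=1.25,fy=1.25,interpolation=cv2.INTER_CUBIC))
print(s['time'],s['tcp_pos'])
for x in ((.525,.342),(.474,.339),(.428,.335)): print(proj('wrist',[*x,.059],s))
E
```

```text
time: 25.45
tcp_pos: [0.4316, 0.3355, 0.0331]
eef_rot: [0.709, -0.706, -0.002, -0.0]
wrist_force: [-0.1, 0.9, 0.4]
finger_gap: 0.0522
time: 26.2
tcp_pos: [0.4317, 0.2146, 0.1635]
eef_rot: [0.708, -0.706, -0.002, -0.001]
wrist_force: [-0.3, -0.5, -0.6]
finger_gap: 0.052
26.2 [0.43174403 0.2146212  0.16350788]
[183.11470305 100.10348721]
[188.55011308 153.57914414]
[196.49828994 200.19759771]
```

View pics/fin.png

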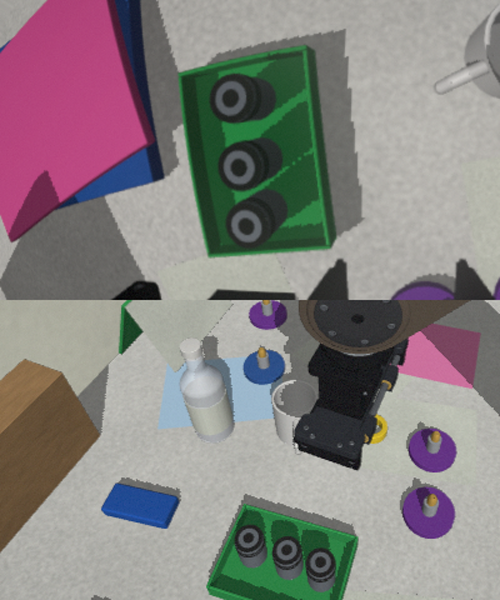

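All three ferrules stand upright on the green tray's floor: (237,98), (243,167) and (246,228) in the wrist view, within a few pixels of predicted. The gripper is clear and empty, so I'm handing in.

```bash
python3 -c "
from rig import ctrl; s=ctrl.sense(); print(s['time'],s['wrist_force']); print(ctrl.job_done())"
```

```text
26.3 [-0.47897629  1.04104461 -1.42378003]
the job is handed in; nothing more can be done
None
```

I tried all three loose ferrules on the blue gauge, one at a time. All three fit, so they now stand in the green tray and the red tray is empty. I handed the job in at 26.3 s of the 72 s allowed; no verdict was reported.

- **Fit:** each ferrule passed the step with wrist-force readings below 2 N. Each touched down on the base with the mouth about 12 mm up, at readings of 4.7–9 N (limit 45 N). Since three out of three was suspicious, I checked the last one with the side camera, which showed it sitting squarely on the base.
- **Final state:** the last wrist and side pictures show the three ferrules upright on the green tray's floor. The gripper was open and clear of everything. The arm never went near the stock box, which looked undisturbed when last in view.
- **Disagreements:** the wrist camera read positions about 2–3 mm off the tool axis. I used the offset between the held ferrule and the gauge instead. The first reading of the third ferrule, from far off, was about 11 mm out in y and was corrected from closer in.
- **Not checked:** I did not measure whether the bottles, mug, stapler, tape roll or pill box moved at the end. None appeared displaced in the pictures.

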